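# Set out the test kit on its tray

### The arm

A 7-joint arm with a two-finger parallel gripper is mounted at the origin on the work surface. World frame = base frame: x ahead of the robot, y to its left, z up, the work surface at z = 0. Lengths are in mm, angles in rad, forces in N, time in s.
With the tool pointing down it reaches from about 425 to 875 mm from the base axis. Payload 9.9 kg.
Tool frame: the origin (TCP) lies midway between the tips of the shut fingers; the grasp point (between the pads) lies 19 mm behind it; z points along the fingers, y is the line along which they close (so a half turn about z gives the same grasp; the last joint's range is limited). The gripper opens to 85 mm and grips with 20 to 120 N. Pads are 22 mm wide; open, the fingers measure 114 mm over their backs; the gripper's body (76 mm by 85 mm) begins 54 mm behind the grasp point. The pads swing forward as they close: fully open they stand 13 mm farther back than shut.
Start: joints at [-1.374, 0.576, 0.025, 1.437, -0.015, 1.129, -0.057], TCP at [187.051, 648.568, 231.289] pointing down, gripper open.
Joint ranges: [-2.76, 2.76], [-0.34, 2.15], [-1.52, 1.57], [0.19, 2.46], [-1.09, 4.23], [0.17, 1.99], [-2.82, 2.82]. Speed limits (rad/s): [2.22, 2.22, 3.01, 3.01, 3.14, 3.14, 3.14].

### API

Orientations are given as a rotation vector (axis times angle).
In Python, from workcell import * gives the robot as it stands. The module is installed in compiled form; this text tells all that it offers.
- The arm moves only by the tool drive_tool, never from a script. Its argument "commands" is a list of rows, each a list of 7 numbers: the shift along the tool's x, y, z as a fraction of full scale, then the turn, a rotation vector about the tool's x, y, z as a fraction of full scale, then the opening, from -1 (shut) to 1 (fully open). In form: [[dx, dy, dz, rx, ry, rz, gripper], ...]. A call has 1 to 12 rows; each row shifts and turns the commanded pose from where the row before left it, along the tool's axes as they then stand; what a row does not reach is not made up. Full scale, the value 1, is 0.25 m for a shift and 6 degrees for a turn. A row lasts 1/8 s, in which the tool goes at most 62.5 mm and 10.7 degrees, less where a joint would pass 70% of its speed; a pose out of reach is approached as far as the arm can. A call with a number of a shift or a turn outside -1 to 1 is refused whole. A call with a gripper value outside its range is refused whole. The fingers move at their own pace and stop on an object; "grip_force" is the grip in N (left out, the last holds). Time passes only in rows, so rows that do not move let the fingers close. It gives the time, the measured TCP pose, the force, the opening and the grip force at its end, in the units of the state.
- get_state(): the state, without advancing time (a new reading comes with each control period).
- read_camera(name): name is "scene" or "side" or "wrist"; returns the picture (480x640x3 uint8, blue, green, red); there is no depth.
- camera_info(name): a dict with "fx", "fy", "cx", "cy" (pixels), "view" (4x4, takes a point from world to camera coordinates); the wrist camera has in their place "hand_eye" (4x4, takes a point from camera to tool coordinates, whose origin is the TCP and whose axes are the flange's). Camera axes: x right, y down, z forward; pixel columns grow to the right and rows downward; lengths in mm; the calibration is good to about 2 mm. The wrist camera is an equidistant fisheye: a pixel r from the principal point sees the ray r / f radians off the axis. A picture is of the moment at which its call begins: read the wrist's pose just before it. camera_info takes no time and is no camera call.
- job_done(): hands the job in; it is judged then, once.
The state is a dict: "clock": time; "qpos": joint angles; "joint_velocities": joint speeds; "tau": joint torques, N m; "position": TCP position; "tool_rot": TCP orientation; "ft_force": force on the tool from outside, world axes, zero at the start; "wrist_torque": the same for the moment, N m; "grip_width": opening from 0.0 (shut) to 1.0 (fully open); "finger_force": force on a finger pad.
Only numpy, scipy, OpenCV 4.12 (cv2) and the standard library are available. Lean on these libraries where they do the work, as an engineer would, in place of code of your own. Each camera call takes 0.05 s, during which the arm holds its last target. There are 200 camera calls.

### The job

Set out the test kit on the tray, everything standing upright: the green carton laid flat inside the drawn rectangle and lined up with it, the red-lidded jar inside the drawn circle, the dropper bottle on the line between those two and midway, the timer straight behind the dropper bottle in the back half of the tray (the half with the blue edge, away from the robot), and the yellow-capped vial standing on the middle of the carton's top. Leave the blue-lidded jar and the black-capped vial where they are.

Things in the scene. Friction and masses are not known exactly. Their poses are not given: they have to be found in the camera images.
- tray: fixed shallow pale blue-grey tray, 220 along its x, 320 along its y, floor 4 thick, rim 14 high and 4 thick; its back edge (+x, away from the robot) is blue. Origin: centre of the underside; x to the back, y to the left, z up. The two drawn marks are centred 45 in front of (tray x = -45) and 100 to either side of the origin; the row's midpoint is tray (x, y) = (-45, 0) (lengths in mm)
- mark_circle: dark blue circle drawn on the tray floor, mean diameter 64, line 3.5 wide, flush; in the left or right mark place. Origin: its centre, on the floor's top (4 above the tray's origin); axes as the tray's (lengths in mm)
- mark_rectangle: dark blue rectangle drawn on the tray floor, 92 along its x, 64 along its y (line centres), line 3.5 wide, flush; in the other mark place. Origin: its centre, on the floor's top; axes as the tray's (lengths in mm)
- carton: loose green carton with a white band across it, lying flat, 80 (its x) by 52 (its y) by 30 high, 56 to 112 g. Origin: centre of the underside; z up (lengths in mm)
- jar_red: loose cream sample jar with a red lid, upright, 58 high, body diameter 50, lid (top 14) diameter 52, 63 to 126 g. Origin: centre of the underside; z up (lengths in mm)
- dropper: loose white dropper bottle with a blue band and a pointed blue cap, upright, body diameter 32 up to 50 high, cap diameter 16 tapering to 8, 78 high in all, 32 to 63 g. Origin: centre of the underside; z up (lengths in mm)
- timer: loose white desk timer, upright block 28 deep (its x), 62 wide (its y), 56 high, dark screen on its -x face, small black button bar on top, 63 to 126 g. Origin: centre of the underside; z up (lengths in mm)
- vial_yellow: loose amber vial with a paper label and a yellow cap, upright, diameter 22, 42 high (cap 12), 17 to 35 g. Origin: centre of the underside; z up (lengths in mm)
- jar_blue: bystander: jar like jar_red but with a blue lid, 90 g; leave it. Origin: centre of the underside; z up (lengths in mm)
- vial_black: bystander: vial like vial_yellow but with a black cap, 25 g; leave it. Origin: centre of the underside; z up (lengths in mm)

How it is judged:
By the outcome, as a careful person would: the job done as asked, in the order asked, and still so for the second after the job is handed in, with the robot touching nothing.
It also fails if it takes over 141 s, if anything falls off the work surface, if the arm or the gripper's body presses on something with over 40 N, if the wrist force passes 120 N, or if a joint passes its speed limit or range.

## Working session

There is one attempt and no reset: what is moved stays moved. The work goes in short steps, Python scripts to look and compute and a tool call to move; the robot and the scene stay as the last step left them, time stands still between calls to the robot, and variables do not carry over. Pictures are saved under pics/ and viewed, at most 14 in all, crops included, and the job is handed in when it is done.

Besides the shell and the picture viewer there is one more tool, called after "Request:" by a JSON object that holds its "op" and its "data". drive_tool: Moves the arm, as the interface text tells. Shift numbers are shares of 0.25 m and turn numbers shares of 6 degrees, none past 1 either way. Its arguments: {"type":"object","properties":{"commands":{"type":"array","items":{"type":"array","items":{"type":"number"}}},"grip_force":{"type":"number"}},"required":["commands"]}

```bash
mkdir -p pics; python3 - <<'E'
from workcell import *
import cv2
print(get_state())
for n in ["scene","side","wrist"]:
    print(n,camera_info(n)); cv2.imwrite(f"pics/{n}0.png",read_camera(n))
E
```

```text
{'clock': 0.0, 'qpos': array([-1.37382458,  0.57651693,  0.024836  ,  1.43792344, -0.01500817,
        1.1290359 , -0.05653063]), 'joint_velocities': array([-0.00295659,  0.00025157,  0.00035615, -0.00074906,  0.00046005,
       -0.00071149, -0.00033031]), 'tau': array([-7.62883119e-04, -7.65765166e+01,  2.25007698e+00, -2.85975730e+01,
        1.51651452e-02,  1.25356636e-02,  4.40599621e-06]), 'position': array([186.89788517, 648.11559336, 230.44725581]), 'tool_rot': array([-4.39555076e-01, -3.11052650e+00,  2.65697669e-03]), 'ft_force': array([-0.69149983,  0.2916875 ,  0.0863081 ]), 'wrist_torque': array([0.00980581, 0.00018942, 0.00546259]), 'finger_force': 0.0, 'grip_width': 0.9975785353862463}
scene {'fx': 484.9775981124421, 'fy': 484.9775981124421, 'cx': 312.62294484975934, 'cy': 242.85884546767278, 'view': array([[ 7.35452574e-01,  6.77538004e-01,  7.19476881e-03,
        -3.46280871e+02],
       [ 5.26942220e-01, -5.65244409e-01, -6.34689416e-01,
        -2.66038041e+02],
       [-4.25959398e-01,  4.70575192e-01, -7.72733835e-01,
         1.05775545e+03],
       [ 0.0000000
[... 289 characters left out ...]
01,  5.84554205e-01, -6.29346016e-01,
         2.94859262e+02],
       [ 4.05556248e-01, -4.81340976e-01, -7.77068204e-01,
         7.11363367e+02],
       [ 0.00000000e+00,  0.00000000e+00,  0.00000000e+00,
         1.00000000e+00]])}
wrist {'fx': 371.64829954431775, 'fy': 371.64829954431775, 'cx': 316.74360265479805, 'cy': 245.15329173143954, 'hand_eye': array([[-8.05507887e-04, -9.45946757e-01, -3.24320957e-01,
         8.31768739e+01],
       [ 9.99999377e-01, -1.01267892e-03,  4.70006486e-04,
         8.93269278e-02],
       [-7.73034108e-04, -3.24320377e-01,  9.45946984e-01,
        -1.43136277e+02],
       [ 0.00000000e+00,  0.00000000e+00,  0.00000000e+00,
         1.00000000e+00]])}
```

View pics/scene0.png

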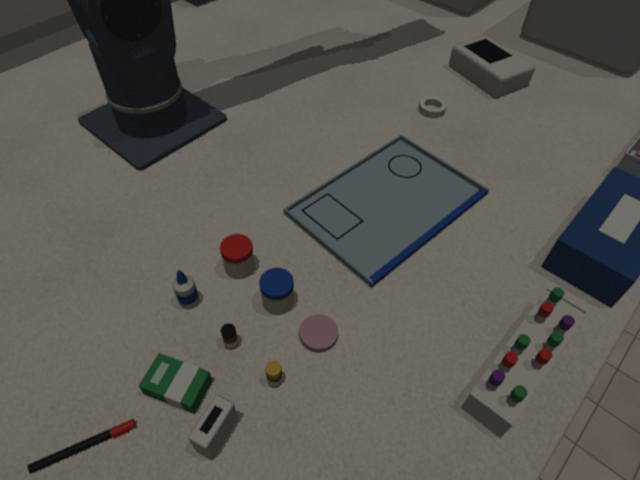

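View pics/side0.png

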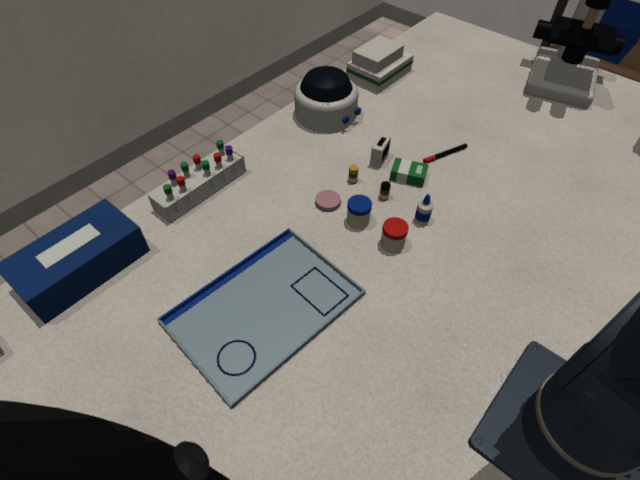

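View pics/wrist0.png

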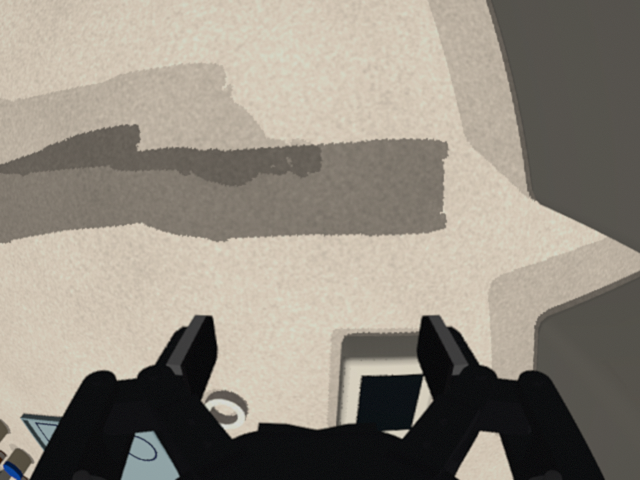

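```bash
cat > h.py <<'E'
from workcell import *
import cv2, numpy as np
from scipy.spatial.transform import Rotation as R
def ray(name,uv):
    c=camera_info(name); V=c['view']; d=np.array([(uv[0]-c['cx'])/c['fx'],(uv[1]-c['cy'])/c['fy'],1.])
    A=V[:3,:3]; return -A.T@V[:3,3], A.T@d/np.linalg.norm(d)
def wray(uv,st):
    c=camera_info('wrist'); T=np.eye(4); T[:3,:3]=R.from_rotvec(st['tool_rot']).as_matrix(); T[:3,3]=st['position']
    M=T@np.array(c['hand_eye']); a=np.array([uv[0]-c['cx'],uv[1]-c['cy']])/c['fx']; r=np.linalg.norm(a)
    s=np.sin(r)/r if r>1e-9 else 1
    return M[:3,3], M[:3,:3]@np.array([a[0]*s,a[1]*s,np.cos(r)])
def wproj(p,st):
    c=camera_info('wrist'); T=np.eye(4); T[:3,:3]=R.from_rotvec(st['tool_rot']).as_matrix(); T[:3,3]=st['position']
    M=np.linalg.inv(T@np.array(c['hand_eye'])); q=M[:3,:3]@p+M[:3,3]
    r=np.arctan2(np.hypot(q[0],q[1]),q[2]); h=np.hypot(q[0],q[1]); return np.array([c['cx'],c['cy']])+c['fx']*r*q[:2]/h
def meet(rays):
    A=sum(np.eye(3)-np.outer(d,d) for o,d in rays); b=sum((np.eye(3)-np.outer(d,d))@o for o,d in rays)
    p=np.linalg.solve(A,b); e=max(np.linalg.norm((np.eye(3)-np.outer(d,d))@(p-o)) for o,d in rays); return p,e
def onz(r,z): o,d=r; return o+d*(z-o[2])/d[2]
E
python3 - <<'E'
from h import *
np.set_printoptions(precision=1,suppress=True)
for n,a,b in [("red",(236,246),(395,227)),("dropper tip",(181,271),(427,198)),("black",(228,330),(385,186)),("yellow",(274,369),(353,169)),("blue",(277,281),(359,204)),("carton",(176,380),(409,169)),
 ("timer top",(214,419),(381,145)),("pink",(319,333),(328,200)),
 ("tFR",(286,211),(364,292)),("tBR",(372,281),(289,234)),("tBL",(487,190),(161,321)),("tFL",(401,138),(233,402)),("circ",(405,166),(237,357)),("rect",(332,216),(320,291))]:
    print(n,*meet([ray('scene',a),ray('side',b)]))
print(R.from_rotvec(get_state()['tool_rot']).as_matrix())
E
```

```text
red [ 432.8 -137.8   55. ] 0.1357262616137311
dropper tip [ 421.8 -232.7   73.1] 0.04325372448563305
black [ 527.7 -239.7   36.3] 0.4432368014393838
yellow [ 617.4 -236.9   35.9] 0.27371175362464895
blue [ 527.4 -141.    54.6] 0.3495275915939086
carton [ 526.5 -335.2   23.8] 0.7672291435526309
timer top [ 613.5 -337.6   47.2] 1.24090940355337
pink [ 614.4 -143.5    7.2] 1.1084862966623565
tFR [402.7   0.3   6.4] 1.5049763447733335
tBR [612.9 -13.6   4.2] 1.047555460276782
tBL [643.2 294.8   8.7] 2.5919697888921958
tFL [433.2 309.7   9. ] 2.211800804456703
circ [488.  250.5   3.6] 1.3957252749863633
rect [469.6  51.5   1.8] 1.1991824591573812
[[-1.   0.3 -0. ]
 [ 0.3  1.  -0. ]
 [-0.  -0.  -1. ]]
```

Request:
{"op": "drive_tool", "data": {"commands": [[0,0,0,0,0,-0.894,1],[0,0,0,0,0,-0.894,1],[0,0,0,0,0,-0.894,1],[-0.15,-0.18,-0.025,0,0,0,1],[-0.15,-0.18,-0.025,0,0,0,1],[-0.15,-0.18,-0.025,0,0,0,1],[-0.15,-0.18,-0.025,0,0,0,1],[-0.15,-0.18,-0.025,0,0,0,1],[-0.15,-0.18,-0.025,0,0,0,1],[-0.15,-0.18,-0.025,0,0,0,1],[-0.15,-0.18,-0.025,0,0,0,1],[-0.15,-0.18,-0.025,0,0,0,1]]}}

```text
clock: 1.65
position: [525.5, 242.0, 287.7]
tool_rot: [0.0, -3.142, -0.0]
ft_force: [0.6, 0.6, -0.4]
grip_width: 1.0
finger_force: 0.0
```

Request:
{"op": "drive_tool", "data": {"commands": [[-0.15,-0.18,-0.025,0,0,0,1],[-0.15,-0.18,-0.025,0,0,0,1],[0,0,0,0,0,0,1],[0,0,0,0,0,0,1]]}}

```text
clock: 2.15
position: [599.2, 153.9, 299.6]
tool_rot: [-0.0, -3.141, -0.0]
ft_force: [-0.1, 1.1, -0.2]
grip_width: 1.001
finger_force: 0.0
```

```bash
python3 - <<'E'
from h import *
import pickle
s=get_state(); im=read_camera('wrist'); cv2.imwrite('pics/w1.png',im); pickle.dump(s,open('s1.pkl','wb')); print(s['position'],s['tool_rot'],s['clock'])
E
```

```text
[599.21252037 153.8583671  299.57862817] [-3.29932423e-04 -3.14053871e+00 -4.60948188e-04] 2.15
```

Request:
{"op": "drive_tool", "data": {"commands": [[0,-0.22,0,0,0,0,1],[0,-0.22,0,0,0,0,1],[0,-0.22,0,0,0,0,1],[0,-0.22,0,0,0,0,1],[0,-0.22,0,0,0,0,1],[0,-0.22,0,0,0,0,1],[0,-0.22,0,0,0,0,1],[0,0,0,0,0,0,1],[0,0,0,0,0,0,1]]}}

```text
clock: 3.32
position: [599.9, -229.4, 299.8]
tool_rot: [0.003, -3.141, -0.002]
ft_force: [0.1, 1.2, 0.2]
grip_width: 1.004
finger_force: 0.0
```

```bash
python3 - <<'E'
from h import *
import pickle
s=get_state(); im=read_camera('wrist'); cv2.imwrite('pics/w2.png',im); pickle.dump(s,open('s2.pkl','wb')); print(s['position'],s['tool_rot'],s['clock'],s['qpos'])
E
```

```text
[ 599.90774848 -229.44143414  299.83342315] [ 3.00169563e-03 -3.14140939e+00 -2.08023905e-03] 3.325 [ 0.21035204  0.48280175  0.13739799  1.42549929 -0.06858038  1.23850668
  1.92735907]
```

View pics/w1.png

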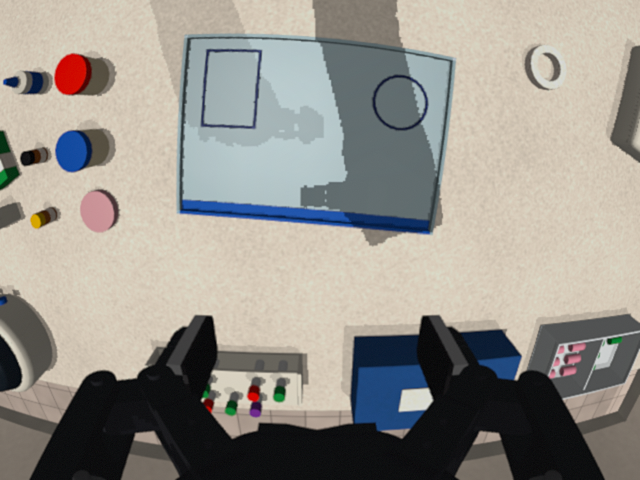

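View pics/w2.png

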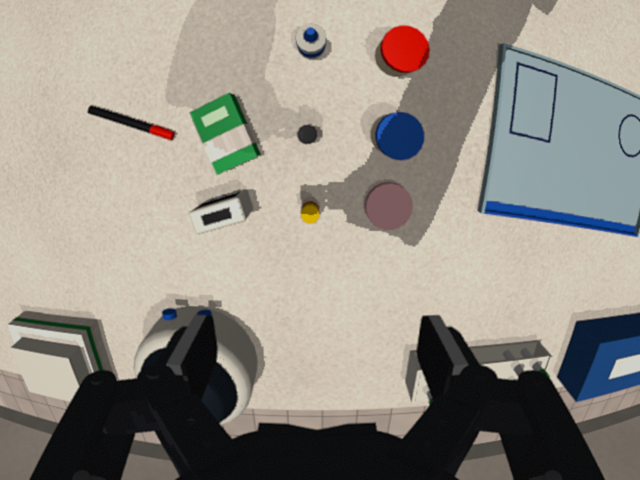

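```bash
cat >> h.py <<'E'
def ortho(im,st,z,x0,x1,y0,y1,s=0.5):
    # rows: x up from x1 to x0 ; cols: y from y1 (left) to y0
    xs=np.arange(x1,x0,-s); ys=np.arange(y1,y0,-s); Y,X=np.meshgrid(ys,xs)
    c=camera_info('wrist'); T=np.eye(4); T[:3,:3]=R.from_rotvec(st['tool_rot']).as_matrix(); T[:3,3]=st['position']
    M=np.linalg.inv(T@np.array(c['hand_eye'])); P=np.stack([X,Y,np.full_like(X,z)],-1)@M[:3,:3].T+M[:3,3]
    h=np.hypot(P[...,0],P[...,1])+1e-9; r=np.arctan2(h,P[...,2])*c['fx']
    return cv2.remap(im,(c['cx']+r*P[...,0]/h).astype(np.float32),(c['cy']+r*P[...,1]/h).astype(np.float32),cv2.INTER_CUBIC)
def blob(mask,x1,y1,s=0.5):
    mask=cv2.morphologyEx(mask.astype(np.uint8)*255,cv2.MORPH_CLOSE,np.ones((5,5)))
    cs,_=cv2.findContours(mask,cv2.RETR_EXTERNAL,cv2.CHAIN_APPROX_NONE); c=max(cs,key=cv2.contourArea)
    (cx,cy),(w,h),a=cv2.minAreaRect(c); bp=cv2.boxPoints(((cx,cy),(w,h),a))*s
    e=max([bp[1]-bp[0],bp[2]-bp[1]],key=np.linalg.norm) # long edge; image (col,row)->world (-y,-x)
    yaw=np.degrees(np.arctan2(-e[0],-e[1]))  # direction of long edge in world
    yaw=(yaw+90)%180-90
    m=cv2.moments(c)
    return dict(c=np.round([x1-cy*s,y1-cx*s],1),cm=np.round([x1-m['m01']/m['m00']*s,y1-m['m10']/m['m00']*s],1),wh=np.round([w*s,h*s],1),longyaw=round(yaw,1))
E
python3 - <<'E'
from h import *
import pickle
L=lambda n:(cv2.imread(f'pics/w{n}.png'),pickle.load(open(f's{n}.pkl','rb')))
im1,s1=L(1); im2,s2=L(2)
def go(name,im,s,z,cx,cy,hw,f):
    b=(cx-hw,cx+hw,cy-hw,cy+hw); o=ortho(im,s,z,*b); hsv=cv2.cvtColor(o,cv2.COLOR_BGR2HSV).astype(int)
    H,S,V=hsv[...,0],hsv[...,1],hsv[...,2]
    print(name,blob(f(H,S,V,o.astype(int)),cx+hw,cy+hw))
red=lambda H,S,V,o:((H<8)|(H>172))&(S>150)
bl=lambda H,S,V,o:(H>100)&(H<130)&(S>120)
go('red2',im2,s2,58,433,-138,45,red); go('red1',im1,s1,58,433,-138,45,red)
go('blue2',im2,s2,58,527,-141,45,bl); go('blue1',im1,s1,58,527,-141,45,bl)
go('yel',im2,s2,42,617,-237,30,lambda H,S,V,o:(H>18)&(H<32)&(S>150))
go('tip',im2,s2,78,422,-233,25,bl)
go('black',im2,s2,42,528,-240,25,lambda H,S,V,o:V<50)
go('circ',im1,s1,4,488,250,42,lambda H,S,V,o:(H>100)&(H<130)&(V<105)&(S>110))
go('rect',im1,s1,4,470,51,56,lambda H,S,V,o:(H>100)&(H<130)&(V<130)&(S>110))
go('band',im2,s2,20,422,-233,40,bl)
b1=ortho(im1,s1,4,390,660,-30,330,.5); 
a=ortho(im2,s2,30,480,570,-380,-290,.25); t=ortho(im2,s2,56,565,655,-380,-290,.25); d=ortho(im2,s2,78,385,475,-275,-185,.25)
v=ortho(im2,s2,42,580,670,-280,-190,.25)
cv2.imwrite('pics/o1.png',cv2.resize(np.vstack([np.hstack([a,t]),np.hstack([d,v])]),(580,580)))
c=ortho(im1,s1,4,440,540,0,100,.25);e=ortho(im1,s1,4,440,540,200,300,.25)
cv2.imwrite('pics/o2.png',np.hstack([e,c]))
E
```

```text
red2 {'c': array([ 435.4, -138.6]), 'cm': array([ 435.2, -138.6]), 'wh': array([49.9, 53. ]), 'longyaw': np.float32(-45.0)}
red1 {'c': array([ 435.3, -132.8]), 'cm': array([ 435.1, -133. ]), 'wh': array([58.8, 49.5]), 'longyaw': np.float32(71.6)}
blue2 {'c': array([ 528.5, -143. ]), 'cm': array([ 528.5, -142.9]), 'wh': array([49., 51.]), 'longyaw': np.float32(-90.0)}
blue1 {'c': array([ 528.5, -137.5]), 'cm': array([ 528.2, -137.5]), 'wh': array([49., 57.]), 'longyaw': np.float32(-90.0)}
yel {'c': array([ 616.5, -236.8]), 'cm': array([ 616.4, -236.7]), 'wh': array([19.5, 23. ]), 'longyaw': np.float32(0.0)}
tip {'c': array([ 429.1, -235.4]), 'cm': array([ 428.9, -235.3]), 'wh': array([13.1, 12.7]), 'longyaw': np.float32(45.0)}
black {'c': array([ 529.2, -239.2]), 'cm': array([ 529.3, -239.1]), 'wh': array([18.5, 18.5]), 'longyaw': np.float32(-90.0)}
circ {'c': array([489. , 252.2]), 'cm': array([489.1, 252.1]), 'wh': array([65. , 65.5]), 'longyaw': np.float32(-90.0)}
rect {'c': array([471.1,  52.7]), 'cm': array([452.8,  41. ]), 'wh': array([65.9, 93.3]), 'longyaw': np.float32(-5.2)}
band {'c': array([ 415.2, -236.6]), 'cm': array([ 415. , -236.2]), 'wh': array([15.9, 14.4]), 'longyaw': np.float32(35.5)}
```

View pics/o1.png

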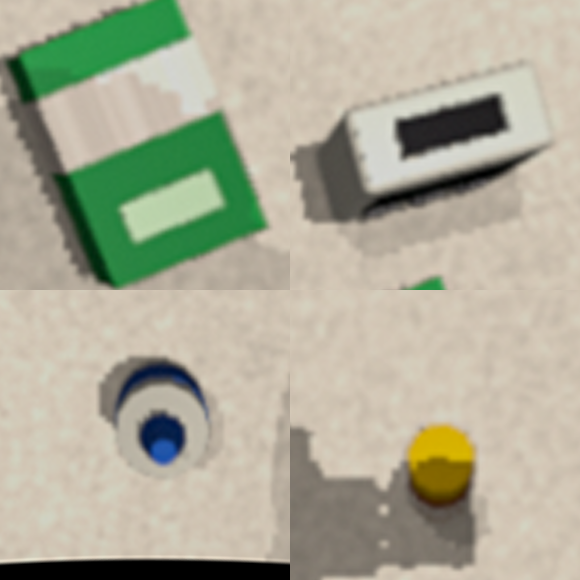

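```bash
cat >> h.py <<'E'
def need(x,y,z,psi,s=None):
    """turn (rz units, total) and then shift in tool axes (units of 250 mm, total) after the turn"""
    s=s or get_state(); M=R.from_rotvec(s['tool_rot']).as_matrix()
    p0=np.degrees(np.arctan2(-M[0,1],M[1,1])); d=np.array([x,y,z])-s['position']
    a=np.radians(psi); tx=np.array([-np.cos(a),-np.sin(a),0]); ty=np.array([-np.sin(a),np.cos(a),0])
    D=np.array([d@tx,d@ty,-d[2]])/250
    print('psi now %.1f rz %.3f  shift'%(p0,-(psi-p0)/6),np.round(D,3),'rows>=%.1f'%(np.linalg.norm(D)/.24), 'F',np.round(s['ft_force'],1),'w %.2f'%s['grip_width'],'t %.1f'%s['clock'])
E
python3 -c "
from h import *
need(527.5,-335,120,22.2); need(527.5,-335,4,22.2)"
```

```text
psi now 0.2 rz -3.671  shift [ 0.429 -0.283  0.72 ] rows>=3.7 F [1.2 0.3 0.3] w 1.00 t 3.4
psi now 0.2 rz -3.671  shift [ 0.429 -0.283  1.184] rows>=5.4 F [1.2 0.3 0.3] w 1.00 t 3.4
```

Request:
{"op": "drive_tool", "data": {"commands": [[0,0,0,0,0,-0.918,1],[0,0,0,0,0,-0.918,1],[0,0,0,0,0,-0.918,1],[0,0,0,0,0,-0.918,1],[0.086,-0.057,0.144,0,0,0,1],[0.086,-0.057,0.144,0,0,0,1],[0.086,-0.057,0.144,0,0,0,1],[0.086,-0.057,0.144,0,0,0,1],[0.086,-0.057,0.144,0,0,0,1],[0,0,0,0,0,0,1],[0,0,0,0,0,0,1]]}}

```text
clock: 4.75
position: [528.4, -335.9, 120.9]
tool_rot: [-0.604, 3.081, 0.0]
ft_force: [0.0, 0.4, -0.6]
grip_width: 1.001
finger_force: 0.0
```

```bash
python3 - <<'E'
from h import *
s=get_state(); im=read_camera('wrist'); cv2.imwrite('pics/w3.png',im)
need(527.5,-335,120,22.2); need(527.5,-335,4,22.2)
for p in [(40,26),(40,-26),(-40,26),(-40,-26)]:
    a=np.radians(22.2); q=np.array([527.5+p[0]*np.cos(a)-p[1]*np.sin(a),-335+p[0]*np.sin(a)+p[1]*np.cos(a),30]); uv=wproj(q,s); print(uv); cv2.drawMarker(im,tuple(uv.astype(int)),(255,0,255),0,14,1)
cv2.imwrite('pics/w3m.png',im)
E
```

```text
psi now 22.2 rz -0.001  shift [0.003 0.006 0.005] rows>=0.0 F [0.2 0.8 0.9] w 1.00 t 4.8
psi now 22.2 rz -0.001  shift [0.003 0.006 0.469] rows>=2.0 F [0.2 0.8 0.9] w 1.00 t 4.8
[355.24424126 301.26330064]
[282.07485327 301.37786978]
[359.32895578 189.33911028]
[278.09637437 189.39336309]
```

View pics/w3m.png

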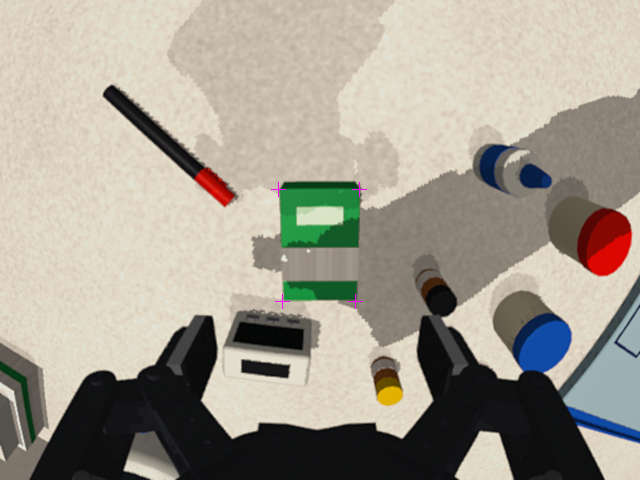

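Request:
{"op": "drive_tool", "data": {"commands": [[0.003,0.005,0.12,0,0,0,1],[0,0,0.12,0,0,0,1],[0,0,0.12,0,0,0,1],[0,0,0.108,0,0,0,1],[0,0,0,0,0,0,1],[0,0,0,0,0,0,-1],[0,0,0,0,0,0,-1],[0,0,0,0,0,0,-1],[0,0,0,0,0,0,-1],[0,0,0,0,0,0,-1],[0,0,0,0,0,0,-1]], "grip_force": 40}}

```text
clock: 6.18
position: [526.6, -337.1, 4.8]
tool_rot: [-0.6, 3.081, -0.002]
ft_force: [-0.9, 0.7, 8.4]
grip_width: 0.605
finger_force: 42.4
```

Request:
{"op": "drive_tool", "data": {"commands": [[0,0,0,0,0,0,-1],[0,0,-0.16,0,0,0,-1],[0,0,-0.18,0,0,0,-1],[0,0,-0.18,0,0,0,-1],[0,0,0,0,0,0.914,-1],[0,0,0,0,0,0.914,-1],[0,0,0,0,0,0.914,-1],[0,0,0,0,0,0.914,-1],[0,0,0,0,0,0.914,-1],[0,0,0,0,0,0,-1]]}}

```text
clock: 7.42
position: [525.7, -336.8, 133.7]
tool_rot: [0.146, 3.138, -0.001]
ft_force: [0.6, 0.7, -0.8]
grip_width: 0.6
finger_force: 42.5
```

```bash
python3 -c "
from h import *
need(471.1,52.7,60,-5.13); print(get_state()['position'],get_state()['finger_force'],get_state()['grip_width'])"
```

```text
psi now -5.3 rz -0.035  shift [0.357 1.532 0.295] rows>=6.7 F [ 0.6  0.7 -0.8] w 0.60 t 7.4
[ 525.67373359 -336.78624709  133.71001212] 42.45908975601196 0.5998480224775382
```

Request:
{"op": "drive_tool", "data": {"commands": [[0.051,0.219,0,0,0,-0.035,-1],[0.051,0.219,0,0,0,0,-1],[0.051,0.219,0,0,0,0,-1],[0.051,0.219,0,0,0,0,-1],[0.051,0.219,0,0,0,0,-1],[0.051,0.219,0,0,0,0,-1],[0.051,0.219,0,0,0,0,-1],[0,0,0.1,0,0,0,-1],[0,0,0.1,0,0,0,-1],[0,0,0.1,0,0,0,-1],[0,0,0,0,0,0,-1],[0,0,0,0,0,0,-1]]}}

```text
clock: 8.93
position: [471.9, 52.8, 58.9]
tool_rot: [0.141, 3.138, 0.0]
ft_force: [0.5, 0.6, -1.5]
grip_width: 0.599
finger_force: 42.5
```

```bash
python3 -c "
from h import *
need(471.1,52.7,9,-5.13); print(get_state()['position'],get_state()['finger_force'],get_state()['grip_width'])"
```

```text
psi now -5.1 rz -0.001  shift [ 0.003 -0.001  0.2  ] rows>=0.8 F [ 0.5  0.6 -1.5] w 0.60 t 8.9
[471.87302237  52.7989396   58.90209176] 42.456393241882324 0.5990619740621178
```

Request:
{"op": "drive_tool", "data": {"commands": [[0.006,0,0.1,0,0,0,-1],[0,0,0.07,0,0,0,-1],[0,0,0.02,0,0,0,-1],[0,0,0.01,0,0,0,-1],[0,0,0,0,0,0,-1],[0,0,0,0,0,0,-1]]}}

```text
clock: 9.68
position: [470.5, 53.0, 8.8]
tool_rot: [0.142, 3.137, 0.0]
ft_force: [-1.5, -0.1, 5.5]
grip_width: 0.604
finger_force: 43.3
```

Request:
{"op": "drive_tool", "data": {"commands": [[0,0,0,0,0,0,0.42],[0,0,0,0,0,0,0.42],[0,0,0,0,0,0,0.42],[0,0,-0.06,0,0,0,0.42],[0,0,-0.2,0,0,0,0.42],[0,0,-0.2,0,0,0,1],[0,0,-0.2,0,0,0,1],[-0.12,0,-0.2,0,0,0,1],[-0.12,0,-0.2,0,0,0,1],[0,0,0,0,0,0,1],[0,0,0,0,0,0,1]]}}

```text
clock: 11.05
position: [528.8, 47.6, 272.2]
tool_rot: [-0.142, -3.137, 0.0]
ft_force: [-0.0, -0.0, 0.3]
grip_width: 1.001
finger_force: 0.0
```

```bash
cat > look.py <<'E'
from h import *
import sys,pickle
n=sys.argv[1]; s=get_state(); im=read_camera('wrist'); cv2.imwrite(f'pics/w{n}.png',im); pickle.dump(s,open(f's{n}.pkl','wb')); print(s['position'],s['clock'])
a=ortho(im,s,34,410,530,-5,115,.25); b=ortho(im,s,4,410,530,-5,115,.25)
o=np.hstack([a,b]); cv2.imwrite(f'pics/o{n}.png',cv2.resize(o,(800,400)))
E
python3 look.py 4; python3 -c "
from h import *
need(435.2,-138.6,140,0)"
```

```text
[528.79949373  47.55713885 272.19271765] 11.05
psi now -5.2 rz -0.862  shift [ 0.373 -0.745  0.527] rows>=4.1 F [1.  0.2 0.2] w 1.00 t 11.1
```

View pics/o4.png

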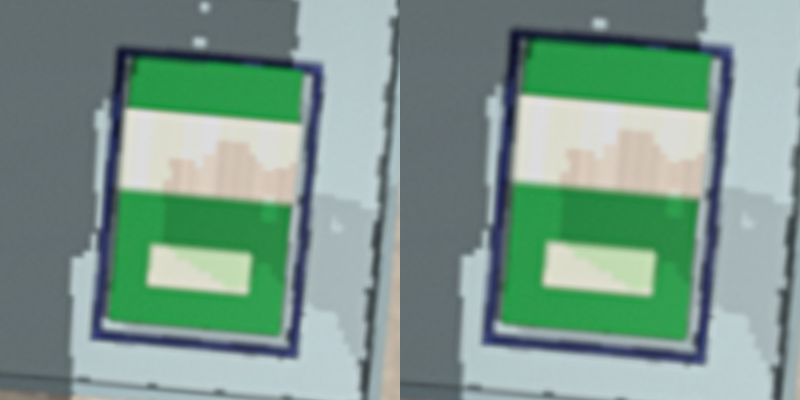

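Request:
{"op": "drive_tool", "data": {"commands": [[0,0,0,0,0,-0.862,1],[0.075,-0.149,0.105,0,0,0,1],[0.075,-0.149,0.105,0,0,0,1],[0.075,-0.149,0.105,0,0,0,1],[0.075,-0.149,0.105,0,0,0,1],[0.075,-0.149,0.105,0,0,0,1],[0,0,0,0,0,0,1],[0,0,0,0,0,0,1]]}}

```text
clock: 12.1
position: [435.4, -138.0, 141.4]
tool_rot: [-0.0, -3.14, -0.001]
ft_force: [-0.0, 0.0, 1.3]
grip_width: 0.998
finger_force: 0.0
```

```bash
python3 - <<'E'
from h import *
s=get_state(); im=read_camera('wrist'); cv2.imwrite('pics/w5.png',im)
need(435.2,-138.6,32,0)
o=ortho(im,s,58,390,480,-184,-94); h=cv2.cvtColor(o,cv2.COLOR_BGR2HSV).astype(int)
print(blob(((h[...,0]<8)|(h[...,0]>172))&(h[...,1]>150),480,-94))
E
```

```text
psi now 0.1 rz 0.011  shift [ 0.004 -0.004  0.439] rows>=1.8 F [-0.4  0.1  0.2] w 1.00 t 12.2
{'c': array([ 432.2, -137.5]), 'cm': array([ 432.3, -137.7]), 'wh': array([52.5, 50. ]), 'longyaw': np.float32(0.0)}
```

Request:
{"op": "drive_tool", "data": {"commands": [[0.007,-0.001,0.12,0,0,0,1],[0,0,0.12,0,0,0,1],[0,0,0.12,0,0,0,1],[0,0,0.075,0,0,0,1],[0,0,0,0,0,0,-1],[0,0,0,0,0,0,-1],[0,0,0,0,0,0,-1],[0,0,0,0,0,0,-1],[0,0,0,0,0,0,-1],[0,0,0,0,0,0,-1]]}}

```text
clock: 13.4
position: [435.0, -138.6, 34.0]
tool_rot: [-0.001, 3.14, 0.0]
ft_force: [-1.1, 2.7, 7.8]
grip_width: 0.595
finger_force: 42.2
```

Request:
{"op": "drive_tool", "data": {"commands": [[0,0,0,0,0,0,-1],[0,0,-0.1,0,0,0,-1],[0,0,-0.2,0,0,0,-1],[0,0,-0.2,0,0,0,-1],[0,0,0,0,0,0.85,-1],[0,0,0,0,0,0,-1]]}}

```text
clock: 14.15
position: [434.3, -138.8, 158.8]
tool_rot: [0.139, 3.137, -0.0]
ft_force: [0.2, 0.3, -0.5]
grip_width: 0.591
finger_force: 42.1
```

```bash
python3 -c "
from h import *
need(489,252.2,90,-5.13); print(get_state()['position'],get_state()['finger_force'])"
```

```text
psi now -5.1 rz 0.011  shift [-0.078  1.577  0.275] rows>=6.7 F [ 0.2  0.3 -0.5] w 0.59 t 14.2
[ 434.32038821 -138.77936346  158.80614996] 42.05031752586365
```

Request:
{"op": "drive_tool", "data": {"commands": [[-0.011,0.225,0,0,0,0,-1],[-0.011,0.225,0,0,0,0,-1],[-0.011,0.225,0,0,0,0,-1],[-0.011,0.225,0,0,0,0,-1],[-0.011,0.225,0,0,0,0,-1],[-0.011,0.225,0,0,0,0,-1],[-0.011,0.225,0,0,0,0,-1],[0,0,0.14,0,0,0,-1],[0,0,0.14,0,0,0,-1],[0,0,0,0,0,0,-1],[0,0,0,0,0,0,-1]]}}

```text
clock: 15.52
position: [488.7, 251.4, 88.7]
tool_rot: [0.139, 3.138, -0.0]
ft_force: [0.5, -0.5, -1.8]
grip_width: 0.593
finger_force: 42.1
```

```bash
python3 -c "
from h import *
need(489,252.2,37.5,-5.13); print(get_state()['position'],get_state()['finger_force'])"
```

```text
psi now -5.1 rz 0.007  shift [-0.001  0.003  0.205] rows>=0.9 F [ 0.5 -0.5 -1.8] w 0.59 t 15.5
[488.74491809 251.36456217  88.68721314] 42.05402612686157
```

Request:
{"op": "drive_tool", "data": {"commands": [[-0.001,0.003,0.1,0,0,0,-1],[0,0,0.07,0,0,0,-1],[0,0,0.02,0,0,0,-1],[0,0,0.014,0,0,0,-1],[0,0,0,0,0,0,-1],[0,0,0,0,0,0,-1]]}}

```text
clock: 16.27
position: [489.4, 252.5, 38.1]
tool_rot: [0.14, 3.137, 0.002]
ft_force: [0.2, -0.6, 6.7]
grip_width: 0.595
finger_force: 42.7
```

Request:
{"op": "drive_tool", "data": {"commands": [[0,0,0,0,0,0,0.6],[0,0,0,0,0,0,0.6],[0,0,0,0,0,0,0.6],[0,0,-0.06,0,0,0,0.6],[0,0,-0.2,0,0,0,0.6],[0,0,-0.2,0,0,0,0.6],[0,0,-0.2,0,0,0,0.6],[-0.12,-0.15,-0.2,0,0,0,0.6],[-0.12,-0.15,-0.1,0,0,0,0.6],[0,-0.1,0,0,0,0,0.6],[0,0,0,0,0,0,0.6],[0,0,0,0,0,0,0.6]]}}

```text
clock: 17.77
position: [536.6, 152.1, 272.6]
tool_rot: [-0.139, -3.139, -0.001]
ft_force: [-0.8, -0.0, -0.2]
grip_width: 0.8
finger_force: 0.0
```

```bash
python3 - <<'E'
from h import *
import pickle
s=get_state(); im=read_camera('wrist'); cv2.imwrite('pics/w6.png',im); pickle.dump(s,open('s6.pkl','wb'))
def f(z,x,y,hw,fn):
    o=ortho(im,s,z,x-hw,x+hw,y-hw,y+hw); h=cv2.cvtColor(o,cv2.COLOR_BGR2HSV).astype(int); print(blob(fn(h[...,0],h[...,1],h[...,2]),x+hw,y+hw))
f(62,489,252,40,lambda H,S,V:((H<8)|(H>172))&(S>150))
f(4,489,252,42,lambda H,S,V:(H>100)&(H<130)&(V<130)&(S>110))
f(4,471,52.7,56,lambda H,S,V:(H>100)&(H<130)&(V<130)&(S>110))
f(34,471,52.7,48,lambda H,S,V:(H>45)&(H<80)&(S>120))
need(425.5,-236,150,0)
E
```

```text
{'c': array([488. , 251.5]), 'cm': array([488.1, 251.6]), 'wh': array([51.9, 50.6]), 'longyaw': np.float32(78.7)}
{'c': array([485.5, 241.4]), 'cm': array([483. , 236.8]), 'wh': array([43.1, 65.8]), 'longyaw': np.float32(-18.3)}
{'c': array([471.6,  52.8]), 'cm': array([487.2,  74.4]), 'wh': array([65.4, 93.7]), 'longyaw': np.float32(-5.1)}
{'c': array([451.1,  57.9]), 'cm': array([451.3,  57.7]), 'wh': array([56., 39.]), 'longyaw': np.float32(84.8)}
psi now -5.0 rz -0.836  shift [ 0.444 -1.554  0.489] rows>=7.0 F [ 0.5  0.9 -0.1] w 0.80 t 17.8
```

View pics/w6.png

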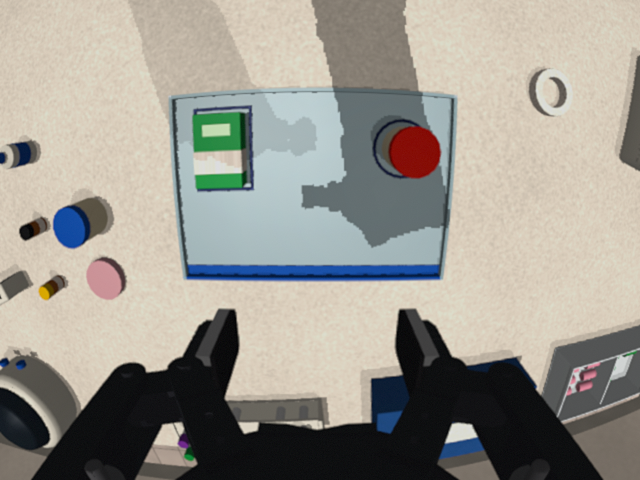

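Request:
{"op": "drive_tool", "data": {"commands": [[0,0,0,0,0,-0.836,0.6],[0.056,-0.194,0.061,0,0,0,0.6],[0.056,-0.194,0.061,0,0,0,0.6],[0.056,-0.194,0.061,0,0,0,0.6],[0.056,-0.194,0.061,0,0,0,0.6],[0.056,-0.194,0.061,0,0,0,0.6],[0.056,-0.194,0.061,0,0,0,0.6],[0.056,-0.194,0.061,0,0,0,0.6],[0.056,-0.194,0.061,0,0,0,0.6],[0,0,0,0,0,0,0.6],[0,0,0,0,0,0,0.6]]}}

```text
clock: 19.2
position: [424.9, -235.5, 150.0]
tool_rot: [-0.001, -3.141, -0.001]
ft_force: [-0.1, 0.1, 0.0]
grip_width: 0.796
finger_force: 0.0
```

```bash
python3 - <<'E'
from h import *
s=get_state(); im=read_camera('wrist'); cv2.imwrite('pics/w7.png',im)
need(425.5,-236,16,0); print(s['position'])
for z,r in((50,16),(78,4)):
    pts=np.array([wproj(np.array([425.5+r*np.cos(t),-236+r*np.sin(t),z]),s) for t in np.linspace(0,6.28,40)])
    cv2.polylines(im,[np.round(pts*8).astype(int).reshape(-1,1,2)],True,(255,0,255),1,cv2.LINE_AA,3)
u,v=wproj(np.array([425.5,-236,50]),s).astype(int); v0=max(v-100,0)
cv2.imwrite('pics/w7m.png',cv2.resize(im[v0:v0+200,u-130:u+130],None,fx=3,fy=3))
E
```

```text
psi now 0.0 rz 0.007  shift [-0.001 -0.004  0.537] rows>=2.2 F [ 0.3  0.7 -0. ] w 0.80 t 19.2
[ 424.89371274 -235.49163812  150.0093013 ]
```

View pics/w7m.png

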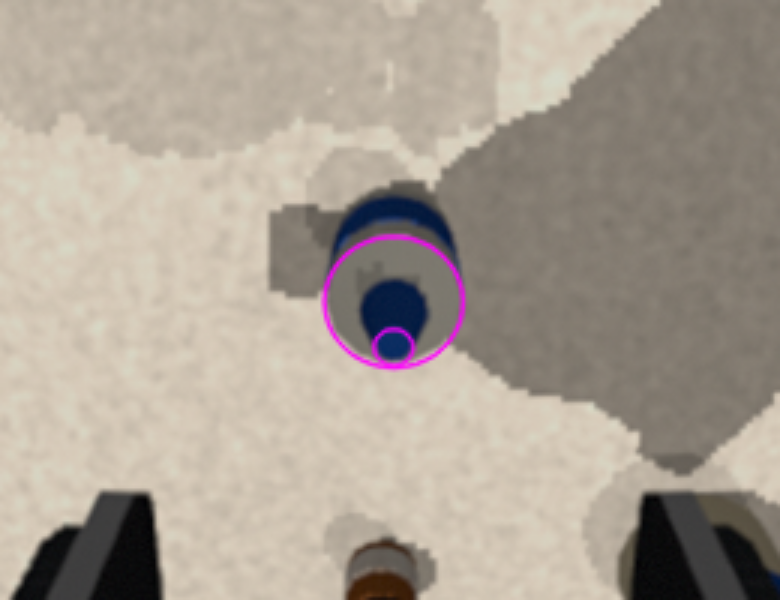

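Request:
{"op": "drive_tool", "data": {"commands": [[0,-0.002,0.14,0,0,0,0.6],[0,0,0.14,0,0,0,0.6],[0,0,0.14,0,0,0,0.6],[0,0,0.117,0,0,0,0.6],[0,0,0,0,0,0,0.6],[0,0,0,0,0,0,-1],[0,0,0,0,0,0,-1],[0,0,0,0,0,0,-1],[0,0,0,0,0,0,-1],[0,0,0,0,0,0,-1],[0,0,0,0,0,0,-1]], "grip_force": 30}}

```text
clock: 20.62
position: [425.3, -237.0, 17.2]
tool_rot: [0.002, 3.139, -0.001]
ft_force: [0.4, 1.8, 6.8]
grip_width: 0.363
finger_force: 29.3
```

Request:
{"op": "drive_tool", "data": {"commands": [[0,0,0,0,0,0,-1],[0,0,-0.1,0,0,0,-1],[0,0,-0.2,0,0,0,-1],[0,0,-0.2,0,0,0,-1],[0,0,0,0,0,0.855,-1],[0,0,0,0,0,0,-1]]}}

```text
clock: 21.38
position: [424.7, -236.9, 142.0]
tool_rot: [0.142, 3.136, -0.001]
ft_force: [-0.4, -1.2, -0.6]
grip_width: 0.367
finger_force: 30.0
```

```bash
python3 -c "
from h import *
need(480,152.4,75,-5.13); print(get_state()['position'],get_state()['finger_force'])"
```

```text
psi now -5.2 rz -0.007  shift [-0.081  1.571  0.268] rows>=6.6 F [-0.4 -1.2 -0.6] w 0.37 t 21.4
[ 424.66838769 -236.9078951   141.99053347] 30.003246758133173
```

Request:
{"op": "drive_tool", "data": {"commands": [[-0.012,0.224,0,0,0,0,-1],[-0.012,0.224,0,0,0,0,-1],[-0.012,0.224,0,0,0,0,-1],[-0.012,0.224,0,0,0,0,-1],[-0.012,0.224,0,0,0,0,-1],[-0.012,0.224,0,0,0,0,-1],[-0.01,0.224,0,0,0,0,-1],[0,0,0.134,0,0,0,-1],[0,0,0.134,0,0,0,-1],[0,0,0,0,0,0,-1],[0,0,0,0,0,0,-1]]}}

```text
clock: 22.75
position: [480.7, 151.1, 74.5]
tool_rot: [0.143, 3.138, -0.0]
ft_force: [-0.0, -0.9, 0.2]
grip_width: 0.365
finger_force: 30.0
```

```bash
python3 -c "
from h import *
need(480,152.4,21,-5.13); print(get_state()['position'],get_state()['finger_force'])"
```

```text
psi now -5.2 rz -0.014  shift [0.003 0.005 0.214] rows>=0.9 F [-0.  -0.9  0.2] w 0.37 t 22.8
[480.65333797 151.13823974  74.52294288] 30.04079890146386
```

Request:
{"op": "drive_tool", "data": {"commands": [[0.002,0.003,0.1,0,0,0,-1],[0,0,0.07,0,0,0,-1],[0,0,0.024,0,0,0,-1],[0,0,0.015,0,0,0,-1],[0,0,0,0,0,0,-1],[0,0,0,0,0,0,-1]]}}

```text
clock: 23.5
position: [480.3, 152.4, 22.2]
tool_rot: [0.143, 3.138, 0.001]
ft_force: [0.5, 0.0, -0.5]
grip_width: 0.365
finger_force: 30.1
```

Request:
{"op": "drive_tool", "data": {"commands": [[0,0,0.005,0,0,0,-1],[0,0,0,0,0,0,-1],[0,0,0,0,0,0,-1]]}}

```text
clock: 23.88
position: [480.3, 152.4, 21.2]
tool_rot: [0.143, 3.137, 0.001]
ft_force: [-2.6, 0.1, 10.8]
grip_width: 0.361
finger_force: 31.2
```

Contact. Release gently, rise, look.

Request:
{"op": "drive_tool", "data": {"commands": [[0,0,0,0,0,0,0.15],[0,0,0,0,0,0,0.15],[0,0,0,0,0,0,0.15],[0,0,-0.06,0,0,0,0.15],[0,0,-0.2,0,0,0,0.15],[0,0,-0.2,0,0,0,1],[0,0,-0.2,0,0,0,1],[-0.12,0,-0.2,0,0,0,1],[-0.12,0,-0.15,0,0,0,1],[0,0,0,0,0,0,1],[0,0,0,0,0,0,1]]}}

```text
clock: 25.25
position: [538.8, 146.6, 272.7]
tool_rot: [-0.143, -3.137, 0.0]
ft_force: [-0.5, -0.1, -0.1]
grip_width: 0.999
finger_force: 0.0
```

```bash
python3 - <<'E'
from h import *
import pickle
s=get_state(); im=read_camera('wrist'); cv2.imwrite('pics/w8.png',im); pickle.dump(s,open('s8.pkl','wb'))
for x,y,z,r in((480,152.4,54,16),(480,152.4,82,4),(488.5,251.8,62,26),(489,252.2,4,32)):
    pts=np.array([wproj(np.array([x+r*np.cos(t),y+r*np.sin(t),z]),s) for t in np.linspace(0,6.28,40)])
    cv2.polylines(im,[np.round(pts*8).astype(int).reshape(-1,1,2)],True,(255,0,255),1,cv2.LINE_AA,3)
cv2.imwrite('pics/w8m.png',cv2.resize(im[60:240,160:460],None,fx=2.6,fy=2.6))
need(615.9,-339.5,150,14.8)
E
```

```text
psi now -5.2 rz -3.335  shift [ 0.197 -1.96   0.489] rows>=8.5 F [-0.3 -0.7  0.3] w 1.00 t 25.3
```

View pics/w8m.png

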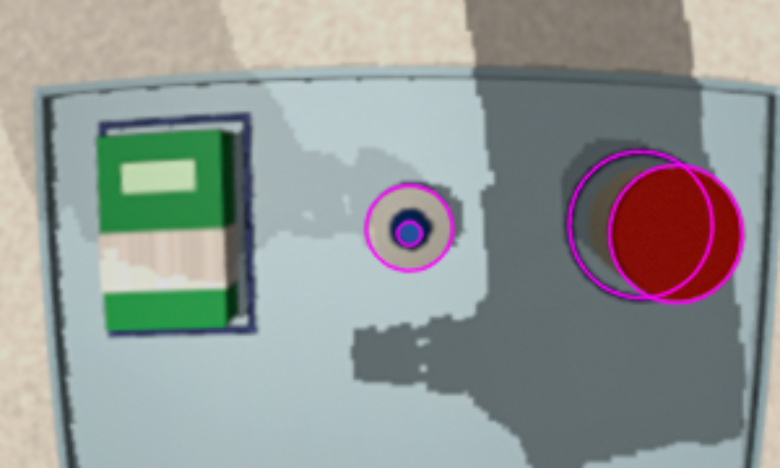

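Request:
{"op": "drive_tool", "data": {"commands": [[0,0,0,0,0,-0.834,1],[0,0,0,0,0,-0.834,1],[0,0,0,0,0,-0.834,1],[0,0,0,0,0,-0.834,1],[0.022,-0.218,0.054,0,0,0,1],[0.022,-0.218,0.054,0,0,0,1],[0.022,-0.218,0.054,0,0,0,1],[0.022,-0.218,0.054,0,0,0,1],[0.022,-0.218,0.054,0,0,0,1],[0.022,-0.218,0.054,0,0,0,1],[0.022,-0.218,0.054,0,0,0,1],[0.022,-0.218,0.054,0,0,0,1]]}}

```text
clock: 26.8
position: [607.7, -286.6, 163.3]
tool_rot: [0.405, -3.113, -0.003]
ft_force: [1.4, 0.5, 0.3]
grip_width: 0.995
finger_force: 0.0
```

Request:
{"op": "drive_tool", "data": {"commands": [[0.021,-0.216,0.054,0,0,0,1],[0,0,0,0,0,0,1],[0,0,0,0,0,0,1]]}}

```text
clock: 27.18
position: [616.5, -338.4, 150.2]
tool_rot: [0.404, -3.114, -0.003]
ft_force: [-0.0, 0.2, -0.9]
grip_width: 1.001
finger_force: 0.0
```

```bash
python3 - <<'E'
from h import *
s=get_state(); im=read_camera('wrist'); cv2.imwrite('pics/w9.png',im)
X,Y,P=615.9,-339.5,14.8
need(X,Y,14,P); print(s['position'],s['qpos'][6])
a=np.radians(P)
pts=np.array([wproj(np.array([X+p*np.cos(a)-q*np.sin(a),Y+p*np.sin(a)+q*np.cos(a),56]),s) for p,q in((14,31),(14,-31),(-14,-31),(-14,31))])
cv2.polylines(im,[np.round(pts*8).astype(int).reshape(-1,1,2)],True,(255,0,255),1,cv2.LINE_AA,3)
u,v=pts.mean(0).astype(int); cv2.imwrite('pics/w9m.png',cv2.resize(im[v-90:v+90,u-120:u+120],None,fx=3,fy=3))
E
```

```text
psi now 14.9 rz 0.011  shift [ 0.006 -0.006  0.547] rows>=2.3 F [0.2 0.9 0.7] w 1.00 t 27.2
[ 616.51284885 -338.41428939  150.20352984] 2.4811050532913828
```

View pics/w9m.png

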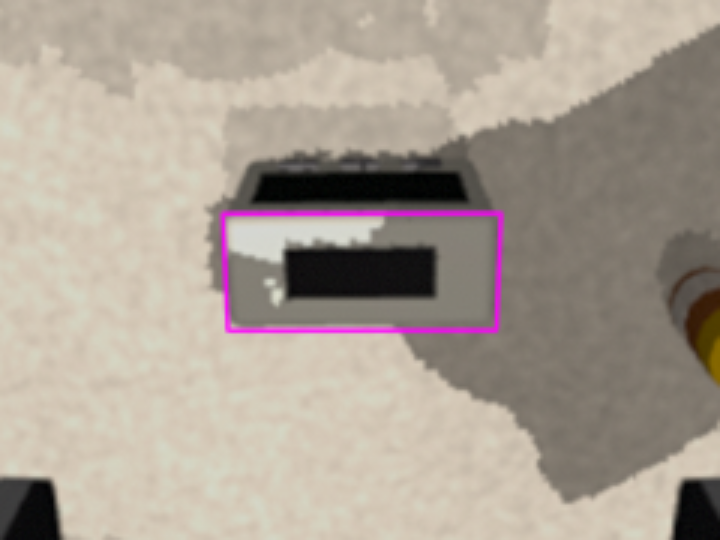

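Request:
{"op": "drive_tool", "data": {"commands": [[0.005,-0.005,0.14,0,0,0,1],[0,0,0.14,0,0,0,1],[0,0,0.14,0,0,0,1],[0,0,0.127,0,0,0,1],[0,0,0,0,0,0,1],[0,0,0,0,0,0,-1],[0,0,0,0,0,0,-1],[0,0,0,0,0,0,-1],[0,0,0,0,0,0,-1],[0,0,0,0,0,0,-1],[0,0,0,0,0,0,-1]], "grip_force": 40}}

```text
clock: 28.6
position: [617.6, -341.2, 16.8]
tool_rot: [-0.405, 3.113, -0.002]
ft_force: [-0.5, 1.6, 8.2]
grip_width: 0.72
finger_force: 45.1
```

Request:
{"op": "drive_tool", "data": {"commands": [[0,0,0,0,0,0,-1],[0,0,-0.1,0,0,0,-1],[0,0,-0.2,0,0,0,-1],[0,0,-0.2,0,0,0,-1],[0,0,0,0,0,0.835,-1],[0,0,0,0,0,0.835,-1],[0,0,0,0,0,0.835,-1],[0,0,0,0,0,0.835,-1],[0,0,0,0,0,0,-1]]}}

```text
clock: 29.72
position: [616.4, -341.0, 140.2]
tool_rot: [0.143, 3.138, -0.001]
ft_force: [0.6, -0.0, -1.0]
grip_width: 0.721
finger_force: 44.0
```

```bash
python3 -c "
from h import *
need(574.7,143.9,65,-5.13); print(get_state()['position'],get_state()['finger_force'])"
```

```text
psi now -5.2 rz -0.013  shift [0.34  1.917 0.301] rows>=8.2 F [ 0.6 -0.  -1. ] w 0.72 t 29.7
[ 616.43459108 -340.95633403  140.18722712] 44.039350748062134
```

Request:
{"op": "drive_tool", "data": {"commands": [[0.038,0.213,0,0,0,0,-1],[0.038,0.213,0,0,0,0,-1],[0.038,0.213,0,0,0,0,-1],[0.038,0.213,0,0,0,0,-1],[0.038,0.213,0,0,0,0,-1],[0.038,0.213,0,0,0,0,-1],[0.038,0.213,0,0,0,0,-1],[0.038,0.213,0,0,0,0,-1],[0.036,0.213,0,0,0,0,-1],[0,0,0.15,0,0,0,-1],[0,0,0.15,0,0,0,-1],[0,0,0,0,0,0,-1]]}}

```text
clock: 31.22
position: [573.8, 143.8, 62.9]
tool_rot: [-0.14, -3.134, 0.002]
ft_force: [0.1, -1.5, -0.4]
grip_width: 0.719
finger_force: 44.3
```

```bash
python3 -c "
from h import *
need(574.7,143.9,20,-5.13); print(get_state()['position'],get_state()['finger_force'])"
```

```text
psi now -5.1 rz -0.000  shift [-0.004  0.001  0.172] rows>=0.7 F [ 0.1 -1.5 -0.4] w 0.72 t 31.2
[573.80459265 143.83873976  62.94295529] 44.25026714801788
```

Request:
{"op": "drive_tool", "data": {"commands": [[0,0.001,0.1,0,0,0,-1],[0,0,0.05,0,0,0,-1],[0,0,0.016,0,0,0,-1],[0,0,0.006,0,0,0,-1],[0,0,0,0,0,0,-1],[0,0,0,0,0,0,-1]]}}

```text
clock: 31.98
position: [575.8, 144.3, 22.1]
tool_rot: [0.144, 3.138, 0.0]
ft_force: [0.9, 0.6, -1.0]
grip_width: 0.719
finger_force: 44.4
```

Request:
{"op": "drive_tool", "data": {"commands": [[0.003,0,0.006,0,0,0,-1],[0,0,0,0,0,0,-1],[0,0,0,0,0,0,-1]]}}

```text
clock: 32.35
position: [575.2, 144.3, 20.7]
tool_rot: [0.144, 3.137, 0.001]
ft_force: [-1.0, -0.5, 6.3]
grip_width: 0.725
finger_force: 45.0
```

Request:
{"op": "drive_tool", "data": {"commands": [[0,0,0,0,0,0,0.9],[0,0,0,0,0,0,0.9],[0,0,0,0,0,0,0.9],[0,0,-0.06,0,0,0,0.9],[0,0,-0.2,0,0,0,0.9],[0,0,-0.2,0,0,0,0.9],[0,0,-0.2,0,0,0,0.5],[0,0,-0.2,0,0,0,0.5],[0,0,-0.15,0,0,0,0.2],[0,0,0,0,0,0,0.2],[0,0,0,0,0,0,0.2]]}}

```text
clock: 33.72
position: [574.3, 144.2, 272.7]
tool_rot: [-0.144, -3.138, -0.0]
ft_force: [-0.1, 0.3, -0.8]
grip_width: 0.604
finger_force: 0.0
```

```bash
python3 - <<'E'
from h import *
s=get_state(); im=read_camera('wrist'); cv2.imwrite('pics/w10.png',im)
need(618,-237,120,0)
a=np.radians(-5.13)
def box(X,Y,hx,hy,z):
    pts=np.array([wproj(np.array([X+p*np.cos(a)-q*np.sin(a),Y+p*np.sin(a)+q*np.cos(a),z]),s) for p,q in((hx,hy),(hx,-hy),(-hx,-hy),(-hx,hy))])
    cv2.polylines(im,[np.round(pts*8).astype(int).reshape(-1,1,2)],True,(255,0,255),1,cv2.LINE_AA,3)
box(574.7,143.9,14,31,60); box(471.1,53.2,40,26,34)
for x,y,z,r in((480,152.4,54,16),(480,152.4,82,4)):
    pts=np.array([wproj(np.array([x+r*np.cos(t),y+r*np.sin(t),z]),s) for t in np.linspace(0,6.28,40)])
    cv2.polylines(im,[np.round(pts*8).astype(int).reshape(-1,1,2)],True,(255,0,255),1,cv2.LINE_AA,3)
cv2.imwrite('pics/w10m.png',cv2.resize(im[50:330,130:500],None,fx=2.1,fy=2.1))
E
```

```text
psi now -5.2 rz -0.873  shift [-0.176 -1.525  0.608] rows>=6.9 F [-1.6 -0.1 -0.3] w 0.60 t 33.8
```

View pics/w10m.png

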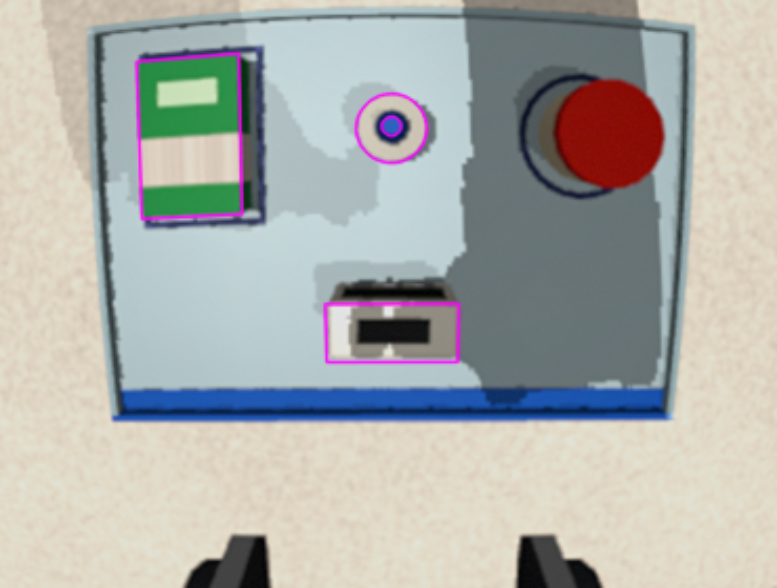

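Request:
{"op": "drive_tool", "data": {"commands": [[0,0,0,0,0,-0.873,0.2],[-0.025,-0.218,0.087,0,0,0,0.2],[-0.025,-0.218,0.087,0,0,0,0.2],[-0.025,-0.218,0.087,0,0,0,0.2],[-0.025,-0.218,0.087,0,0,0,0.2],[-0.025,-0.218,0.087,0,0,0,0.2],[-0.025,-0.218,0.087,0,0,0,0.2],[-0.026,-0.217,0.086,0,0,0,0.2],[0,0,0,0,0,0,0.2],[0,0,0,0,0,0,0.2]]}}

```text
clock: 35.02
position: [618.1, -236.6, 119.4]
tool_rot: [-0.001, -3.139, -0.002]
ft_force: [-0.2, 0.4, 0.2]
grip_width: 0.599
finger_force: 0.0
```

```bash
python3 - <<'E'
from h import *
s=get_state(); im=read_camera('wrist'); cv2.imwrite('pics/w11.png',im); print(s['position'])
o=ortho(im,s,42,590,645,-265,-210,.25); h=cv2.cvtColor(o,cv2.COLOR_BGR2HSV).astype(int); H,S,V=h[...,0],h[...,1],h[...,2]
m=(H>18)&(H<32)&(S>150); print(blob(m,645,-210,.25))
# top face only: brighter part
r=np.where(m.any(1))[0]; print('x range',645-r.max()*.25,645-r.min()*.25)
need(618,-237,8,0)
E
```

```text
[ 618.07213575 -236.55398887  119.41631191]
{'c': array([ 615.5, -237. ]), 'cm': array([ 615.6, -236.9]), 'wh': array([24. , 20.5]), 'longyaw': np.float32(0.0)}
x range 603.5 627.5
psi now 0.1 rz 0.009  shift [ 0.003 -0.006  0.448] rows>=1.9 F [0.1 0.6 1. ] w 0.60 t 35.1
```

Request:
{"op": "drive_tool", "data": {"commands": [[0.003,-0.002,0.12,0,0,0,0.2],[0,0,0.12,0,0,0,0.2],[0,0,0.12,0,0,0,0.2],[0,0,0.08,0,0,0,0.2],[0,0,0,0,0,0,0.2],[0,0,0,0,0,0,-1],[0,0,0,0,0,0,-1],[0,0,0,0,0,0,-1],[0,0,0,0,0,0,-1],[0,0,0,0,0,0,-1],[0,0,0,0,0,0,-1]], "grip_force": 25}}

```text
clock: 36.45
position: [618.9, -237.8, 12.0]
tool_rot: [0.0, 3.139, -0.001]
ft_force: [-0.1, 0.2, 7.1]
grip_width: 0.25
finger_force: 25.0
```

Request:
{"op": "drive_tool", "data": {"commands": [[0,0,0,0,0,0,-1],[0,0,-0.1,0,0,0,-1],[0,0,-0.2,0,0,0,-1],[0,0,-0.2,0,0,0,-1],[0,0,0,0,0,0.865,-1],[0,0,0,0,0,0,-1]]}}

```text
clock: 37.2
position: [618.2, -237.3, 136.4]
tool_rot: [0.141, 3.137, -0.0]
ft_force: [-0.8, -0.8, -0.6]
grip_width: 0.249
finger_force: 24.6
```

```bash
python3 -c "
from h import *
need(471.1,53.2,100,-5.13); print(get_state()['position'],get_state()['finger_force'])"
```

```text
psi now -5.2 rz -0.005  shift [0.69  1.105 0.146] rows>=5.5 F [-0.8 -0.8 -0.6] w 0.25 t 37.2
[ 618.16409537 -237.30392317  136.38530826] 24.550122320652008
```

Request:
{"op": "drive_tool", "data": {"commands": [[0.115,0.184,0,0,0,0,-1],[0.115,0.184,0,0,0,0,-1],[0.115,0.184,0,0,0,0,-1],[0.115,0.184,0,0,0,0,-1],[0.115,0.184,0,0,0,0,-1],[0.115,0.184,0,0,0,0,-1],[0,0,0.146,0,0,0,-1],[0,0,0,0,0,0,-1],[0,0,0,0,0,0,-1]]}}

```text
clock: 38.33
position: [471.5, 51.9, 99.6]
tool_rot: [-0.144, -3.138, 0.001]
ft_force: [-0.3, 0.2, 0.2]
grip_width: 0.249
finger_force: 24.6
```

```bash
python3 -c "
from h import *
need(471.5,53.2,47,-5.13); print(get_state()['position'],get_state()['finger_force'])"
```

```text
psi now -5.3 rz -0.021  shift [0.001 0.005 0.21 ] rows>=0.9 F [-0.3  0.2  0.2] w 0.25 t 38.3
[471.52734029  51.86134412  99.60592741] 24.61352437734604
```

Request:
{"op": "drive_tool", "data": {"commands": [[0,0.004,0.1,0,0,0,-1],[0,0,0.08,0,0,0,-1],[0,0,0.02,0,0,0,-1],[0,0,0.012,0,0,0,-1],[0,0,0,0,0,0,-1],[0,0,0,0,0,0,-1]]}}

```text
clock: 39.08
position: [471.6, 54.0, 46.7]
tool_rot: [0.142, 3.138, 0.0]
ft_force: [-0.4, 0.5, -0.5]
grip_width: 0.247
finger_force: 24.6
```

Request:
{"op": "drive_tool", "data": {"commands": [[0,-0.001,0.004,0,0,0,-1],[0,0,0,0,0,0,-1],[0,0,0,0,0,0,-1]]}}

```text
clock: 39.45
position: [471.6, 54.0, 45.9]
tool_rot: [0.142, 3.137, 0.001]
ft_force: [-1.4, 0.6, 10.3]
grip_width: 0.246
finger_force: 25.7
```

Request:
{"op": "drive_tool", "data": {"commands": [[0,0,0,0,0,0,-0.3],[0,0,0,0,0,0,-0.1],[0,0,0,0,0,0,-0.1],[0,0,-0.06,0,0,0,-0.1],[0,0,-0.15,0,0,0,-0.1],[0,0,-0.2,0,0,0,-0.1],[0,0,-0.2,0,0,0,-0.1],[-0.12,0.1,-0.2,0,0,0,-0.1],[-0.12,0.2,-0.1,0,0,0,-0.1],[0,0.1,0,0,0,0,-0.1],[0,0,0,0,0,0,-0.1],[0,0,0,0,0,0,-0.1]]}}

```text
clock: 40.95
position: [538.7, 145.9, 271.2]
tool_rot: [-0.144, -3.138, 0.001]
ft_force: [0.7, -1.0, 0.2]
grip_width: 0.453
finger_force: 0.0
```

```bash
python3 - <<'E'
from h import *
s=get_state(); im=read_camera('wrist'); sc=read_camera('scene')
a=np.radians(-5.13)
def box(X,Y,hx,hy,z):
    pts=np.array([wproj(np.array([X+p*np.cos(a)-q*np.sin(a),Y+p*np.sin(a)+q*np.cos(a),z]),s) for p,q in((hx,hy),(hx,-hy),(-hx,-hy),(-hx,hy))])
    cv2.polylines(im,[np.round(pts*8).astype(int).reshape(-1,1,2)],True,(255,0,255),1,cv2.LINE_AA,3)
box(574.7,143.9,14,31,60); box(471.1,53.2,40,26,34)
for x,y,z,r in((480,152.4,54,16),(480,152.4,82,4),(471.1,53.2,76,11)):
    pts=np.array([wproj(np.array([x+r*np.cos(t),y+r*np.sin(t),z]),s) for t in np.linspace(0,6.28,40)])
    cv2.polylines(im,[np.round(pts*8).astype(int).reshape(-1,1,2)],True,(255,0,255),1,cv2.LINE_AA,3)
cv2.imwrite('pics/fin.png',np.hstack([cv2.resize(im[40:300,110:510],None,fx=1.25,fy=1.25),cv2.resize(sc[120:400,120:500],(300,221)) if 0 else cv2.copyMakeBorder(cv2.resize(sc[120:460,130:500],(300,276)),0,49,0,0,0)]))
E
```

```text
(no output)
```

View pics/fin.png

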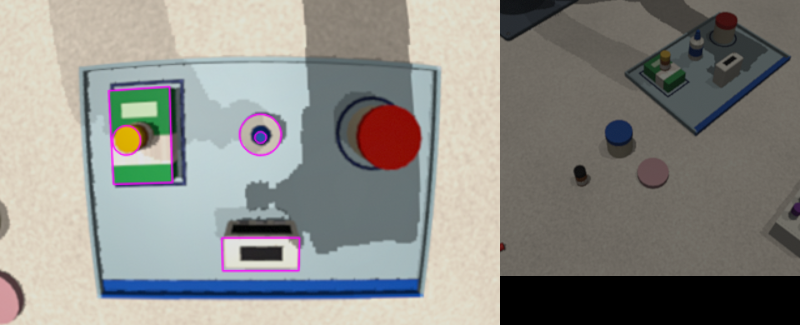

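The final picture shows everything upright and on its outline. The vial cap at (127,140) sits in its predicted circle on the carton, and the blue jar and black vial are unmoved.

```bash
python3 -c "
from workcell import *
print(job_done())"
```

```text
the job is handed in; nothing more can be done
None
```

The kit is set out on the tray as asked and in the order asked, with every item upright and within about 1–2 mm of its target in the pictures. The blue-lidded jar and black-capped vial were not moved, and the job is handed in at about 41 s, with no verdict returned.

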